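Fetch the doming block from behind the jar and the tin

ROBOT

A 7-joint arm with a two-finger parallel gripper is mounted at the origin on the work surface. World frame = base frame: x ahead of the robot, y to its left, z up, the work surface at z = 0. Lengths are in mm, angles in degrees, forces in N, time in s.
With the tool pointing down it reaches from about 350 to 775 mm from the base axis. Payload 3.1 kg.
Tool frame: the origin (TCP) lies on the centre line of the jaws, within the pads' length; the fingertips stand r.nose_length ahead of it and the grasp point (between the pads) is the TCP (r.nose_length is the distance from the TCP to the fingertips, in mm); z points along the fingers, y is the line along which they close (so a half turn about z gives the same grasp; the last joint's range is limited). The gripper opens to 85 mm and grips with 20 to 120 N. Pads are 22 mm wide; open, the fingers measure 114 mm over their backs; the gripper's body (76 mm by 85 mm) begins 54 mm behind the grasp point. The pads swing forward as they close: fully open they stand 13 mm farther back than shut.
Start: joints at [-78.077, 17.813, 0.802, 86.603, -0.252, 75.585, -1.558], TCP at [135.937, 532.953, 210.904] pointing down, gripper open.
Joint ranges: [-154.91, 154.91], [-16.99, 109.72], [-72.82, 74.43], [7.12, 147.25], [-82.49, 262.49], [11.32, 116.49], [-174.64, 174.64]. Speed limits (degrees/s): [159.86, 159.86, 180, 180, 180, 180, 180].

INTERFACE

Orientations are given as [roll, pitch, yaw] about the fixed x, y, z axes, in that order (R = Rz(yaw) Ry(pitch) Rx(roll)).
In Python, from plant import r gives the robot as it stands.
- The arm moves only by the tool arm_command, never from a script. Its argument "targets" is a list of rows, each a list of 7 numbers: the shift along the world's x, y, z in mm, then the turn, a rotation vector about the world's x, y, z in rad, then the finger opening in mm, from 0 to 85.4. A call has 1 to 20 rows; each row is the pose to reach, as a shift and turn from the pose commanded when the call began; what a row does not reach only later rows make up. A row lasts 1/10 s, in which the tool goes at most 50 mm and 8.59 degrees, less where a joint would pass 70% of its speed; a pose out of reach is approached as far as the arm can. A call with a gripper value outside its range is refused whole. The fingers move at their own pace and stop on an object; the grip force is fixed at half the most. Time passes only in rows, so rows that repeat a pose let the fingers close. It gives the time, the measured TCP pose, the force, the opening and the grip force at its end, in the units of the state.
- r.state(): the state, without advancing time (a new reading comes with each control period).
- r.get_image(name): name is "scene" or "side" or "wrist"; returns the picture (480x640x3 uint8, blue, green, red); there is no depth.
- r.camera_params(name): a dict with "vertical_fov" (degrees; the focal length in pixels is half the picture's height over the tangent of half this angle, whatever the lens; pixels are square), "cx", "cy" (the principal point, pixels), "k1" (the pictures are not rectified: a ray, as slopes to the right and down, at radius r is drawn at 1 + k1 r^2 times it, then the intrinsics apply), "world_to_cam" (4x4, takes a point from world to camera coordinates); the wrist camera has in their place "T_tool_cam" (4x4, takes a point from camera to tool coordinates, whose origin is the TCP and whose axes are the flange's). Camera axes: x right, y up, looking along -z (the intrinsics and any distortion apply to the point x, -y, -z); pixel columns grow to the right and rows downward; lengths in mm; the calibration is good to about 2 mm. A picture is of the moment at which its call begins: read the wrist's pose just before it. camera_params takes no time and is no camera call.
- r.close_job(): hands the job in; it is judged then, once.
The state is a dict: "clock": time; "joint_pos": joint angles; "dq": joint speeds; "effort": joint torques, N m; "position": TCP position; "ee_rot": TCP orientation; "force": force on the tool from outside, world axes, zero at the start; "torque": the same for the moment, N m; "opening": opening from 0.0 (shut) to 1.0 (fully open); "gripper_force": force on a finger pad.
Only numpy, scipy, OpenCV 4.12 (cv2) and the standard library are available. Lean on these libraries where they do the work, as an engineer would, in place of code of your own. Each camera call takes 0.05 s, during which the arm holds its last target. There are 200 camera calls.

TASK

The doming block stands on the wooden stand behind the jar and the tin: first clear the jar and the tin onto the black mat, then set the doming block upright in the middle of the steel bench plate, and only then put the jar back in the middle of the round coaster and the tin back in the middle of the square one. Set everything down gently and upright, without dropping it, and leave the brass pot and the wooden ring cup where they are.

Things in the scene. Friction and masses are not known exactly. Their poses are not given: they have to be found in the camera images.
- jar: Round glass jar with a flush black lid (brass rings inside): a plain cylinder 54 mm in diameter and 108 mm tall, about 0.25 kg. Origin at the centre of its underside, z up. Starts on the round coaster.
- tin: Square metal tin with a flush dark lid: an upright box 48 x 48 mm and 102 mm tall, about 0.22 kg. Origin at the centre of its underside, x and y along its sides, z up. Starts on the square coaster, nearly in line with it.
- doming_block: Solid steel doming block with round hollows marked on its top and two large sides: 36 mm (its x) x 52 mm (its y) x 46 mm tall, about 0.62 kg. Origin at the centre of its underside, z up. Starts on the stand's top (12 mm above the bench), about 10 mm behind the jar and tin (away from the robot) and midway between them: no room for a gripper until both are gone, then it lies open.
- coaster_round: Round cork coaster, 68 mm in diameter, 3 mm thick, fixed on the wooden stand; the jar's place. Origin at the centre of its underside, 12 mm above the bench; its top is 3 mm above the origin. x and y as the stand's sides, +x towards the doming block's row. The stand is a fixed dark board 170 x 250 mm, 12 mm thick, with a rail 26 mm high along its far edge, about 53 mm behind the block's centre.
- coaster_square: Square cork coaster, 60 x 60 mm, 3 mm thick, fixed on the wooden stand; the tin's place. Origin at the centre of its underside, 12 mm above the bench; its top is 3 mm above the origin. x and y along its sides, +x towards the doming block's row. The two coasters lie side by side with centres 86 mm apart; which is left or right varies.
- mat: Black rubber mat, 220 mm (its x) x 130 mm (its y), 3 mm thick, fixed on the bench to the left or right of the stand; the side area, large enough for the jar and the tin one behind the other along its x. Origin at the centre of its underside, on the bench.
- plate: Bright steel bench plate, 110 x 110 mm, 14 mm thick, fixed on the bench on the other side of the stand from the mat. Origin at the centre of its underside, on the bench; its top is 14 mm above it.
- brass_pot: Small brass pot with a stepped lid, 32 mm in diameter, 36 mm tall, loose on one end of the stand, beside the doming block. Origin at the centre of its underside. Bystander: leave it.
- ring_cup: Small pale wooden ring cup with a peg and a brass ring on it, 32 mm in diameter, 40 mm tall, loose on the other end of the stand. Origin at the centre of its underside. Bystander: leave it.

How it is judged:
By the outcome, as a careful person would: the job done as asked, in the order asked, and still so for the second after the job is handed in, with the robot touching nothing.
It also fails if it takes over 118 s, if anything falls off the work surface, if the arm or the gripper's body presses on something with over 40 N, if the wrist force passes 120 N, or if a joint passes its speed limit or range.

## Working session

There is one attempt and no reset: what is moved stays moved. The work goes in short steps, Python scripts to look and compute and a tool call to move; the robot and the scene stay as the last step left them, time stands still between calls to the robot, and variables do not carry over. Pictures are saved under pics/ and viewed, at most 14 in all, crops included, and the job is handed in when it is done.

Besides the shell and the picture viewer there is one more tool, called after "Call:" as name(argument=value, ...) on one line, values as JSON. arm_command: Moves the arm, as the interface text tells. Its arguments: {"type":"object","properties":{"targets":{"type":"array","items":{"type":"array","items":{"type":"number"}}}},"required":["targets"]}

```bash
mkdir -p pics; cat > h.py <<'E'
import numpy as np, cv2
from plant import r
from scipy.spatial.transform import Rotation as Ro
from scipy.optimize import least_squares
def cam(name, st=None):
    p=r.camera_params(name); f=240/np.tan(np.radians(p["vertical_fov"])/2)
    if name=="wrist":
        T=np.eye(4); T[:3,:3]=Ro.from_euler('xyz',st["ee_rot"],degrees=True).as_matrix(); T[:3,3]=st["position"]
        W=np.linalg.inv(T@np.array(p["T_tool_cam"]))
    else: W=np.array(p["world_to_cam"])
    return dict(f=f,cx=p["cx"],cy=p["cy"],k=p["k1"],W=W)
def proj(c,P):
    q=c["W"]@np.append(P,1); s=np.array([q[0],-q[1]])/-q[2]
    s=s*(1+c["k"]*(s@s)); return s*c["f"]+[c["cx"],c["cy"]]
def ray(c,uv):
    d=(np.array(uv,float)-[c["cx"],c["cy"]])/c["f"]; s=d.copy()
    for _ in range(30): s=d/(1+c["k"]*(s@s))
    R=c["W"][:3,:3]; o=-R.T@c["W"][:3,3]; v=R.T@np.array([s[0],-s[1],-1]); return o,v/np.linalg.norm(v)
def onz(c,uv,z):
    o,v=ray(c,uv); return o+v*(z-o[2])/v[2]
def tri(*cu):
    A=np.zeros((3,3));b=np.zeros(3)
    for c,uv in cu:
        o,v=ray(c,uv);M=np.eye(3)-np.outer(v,v);A+=M;b+=M@o
    X=np.linalg.solve(A,b)
    return X,[np.round(proj(c,X)-uv,1) for c,uv in cu]
E
python3 - <<'E'
from h import *
s=r.state(); print(s, r.nose_length)
for n in ["scene","side","wrist"]:
    cv2.imwrite(f"pics/{n}0.png",r.get_image(n)); c=cam(n,s); print(n,{k:c[k] for k in('f','cx','cy','k')}, np.round(-c["W"][:3,:3].T@c["W"][:3,3]))
E
```

```text
{'clock': 0.0, 'joint_pos': array([-78.0779571 ,  17.86146311,   0.80079174,  86.69287114,
        -0.25030626,  75.5842019 ,  -1.55918549]), 'dq': array([ 0.0518404 ,  0.1290203 , -0.07238289, -0.07823929, -0.07244679,
       -0.01627985,  0.05353875]), 'effort': array([ 2.14079591e-04, -3.79911625e+01,  1.46045135e-01, -2.30592084e+01,
        1.22658178e-02,  1.36691134e-02,  1.18286368e-05]), 'position': array([135.75425109, 532.17238562, 209.80484291]), 'ee_rot': array([-1.79863375e+02,  7.05314117e-03,  1.65693683e+02]), 'force': array([ 0.2266184 , -0.73952637,  0.42117905]), 'torque': array([ 0.02552813,  0.00332508, -0.00201466]), 'gripper_force': 0.0, 'opening': 0.99921727991665} 19.0
scene {'f': np.float64(452.9279138897862), 'cx': 325.7238071989342, 'cy': 233.0237584522756, 'k': -0.03535369262255129} [1090. -187.  528.]
side {'f': np.float64(582.7118626423156), 'cx': 320.0494227237689, 'cy': 240.3397419068761, 'k': -0.1669086694926182} [283. 788. 540.]
wrist {'f': np.float64(393.6565877328673), 'cx': 325.2778460802827, 'cy': 240.6845383987648, 'k': -0.03647228290759956} [ 70. 550. 373.]
```

View pics/scene0.png

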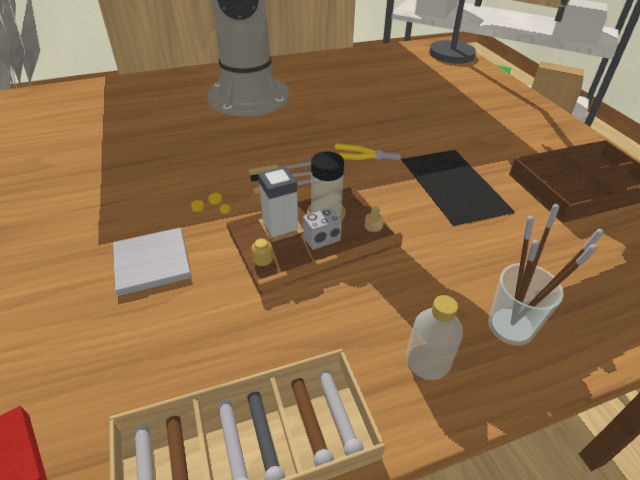

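View pics/side0.png

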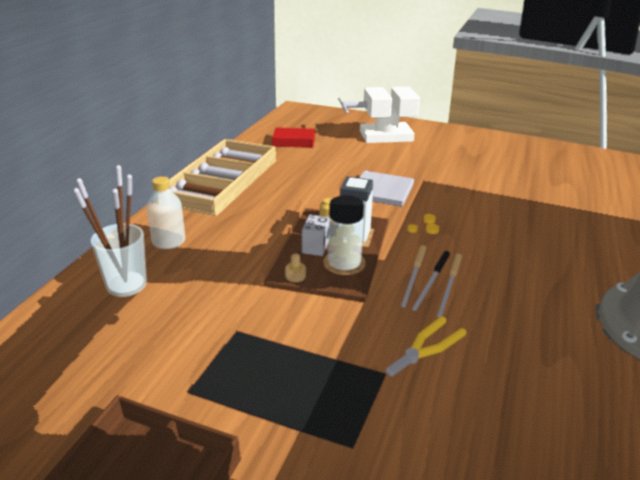

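The scene view shows the tin (280,205), jar (327,190), block (322,230), brass pot (262,252), ring cup (374,219), plate (152,260) and mat (457,186). The side view agrees. I'll work out rough positions so I can plan an overhead wrist look.

```bash
python3 - <<'E'
from h import *
a=cam("scene");b=cam("side")
print(np.round(proj(a,[136,533,211])),np.round(proj(b,[136,533,211])))
for n,u,v,z in [("jar top",(327,163),(347,208),123),("tin top",(278,178),(357,185),117),("block top",(322,217),(318,222),58),("pot top",(262,243),(326,204),46),("cup top",(374,209),(295,258),50)]:
    print(n,[np.round(x,1) for x in tri((a,u),(b,v))[0:1]],tri((a,u),(b,v))[1],np.round(onz(a,u,z)),np.round(onz(b,v,z)))
print("plate",[np.round(onz(a,u,14)[:2]) for u in [(113,237),(183,230),(189,267),(116,285)]])
print("mat",[np.round(onz(a,u,3)[:2]) for u in [(403,157),(458,151),(511,210),(460,221)]],[np.round(onz(b,u,3)[:2]) for u in [(238,332),(386,374),(354,443),(190,391)]])
print("stand",[np.round(onz(a,u,12)[:2]) for u in [(229,231),(258,280),(401,236),(363,193)]])
print(np.round(r.camera_params("wrist")["T_tool_cam"],3))
E
```

```text
[476.   8.] [658. 523.]
jar top [array([511.1,  28.8, 114.2])] [array([0.6, 0.7]), array([ 0.8, -0.6])] [521.  24. 123.] [507.  47. 123.]
tin top [array([522. , -57. , 111.9])] [array([0.2, 0.3]), array([ 0.2, -0.2])] [528. -59. 117.] [519. -46. 117.]
block top [array([571.4,  -1.9,  58.5])] [array([-0.4, -0.4]), array([-0.5,  0.3])] [572.  -1.  58.] [571.  -4.  58.]
pot top [array([ 588.9, -101.8,   42.7])] [array([1.7, 1.7]), array([ 1.6, -1.3])] [ 588. -104.   46.] [588. -90.  46.]
cup top [array([570.8,  93. ,  47.2])] [array([1.1, 0.9]), array([ 1.3, -0.8])] [571.  91.  50.] [570. 100.  50.]
plate [array([ 463., -329.]), array([ 482., -217.]), array([ 571., -218.]), array([ 574., -326.])]
mat [array([381., 247.]), array([396., 372.]), array([602., 358.]), array([599., 251.])] [array([600., 238.]), array([384., 244.]), array([389., 365.]), array([605., 363.])]
stand [array([ 506., -144.]), array([ 629., -123.]), array([610., 127.]), array([480., 112.])]
[[-1.00000e-03  9.63000e-01  2.69000e-01  6.83110e+01]
 [ 1.00000e+00  1.00000e-03 -1.00000e-03  9.40000e-02]
 [-1.00000e-03  2.69000e-01 -9.63000e-01 -1.62745e+02]
 [ 0.00000e+00  0.00000e+00  0.00000e+00  1.00000e+00]]
```

View pics/wrist0.png

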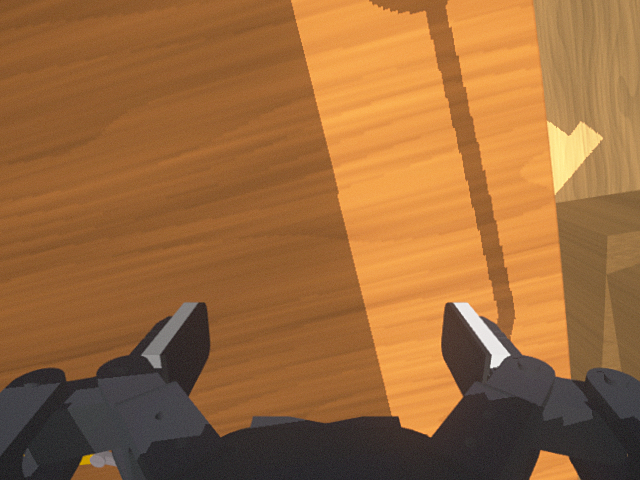

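The wrist view shows only the bare bench beneath the start pose, with the fingers at rows 300–480. I'll move the wrist above the stand.

Call:
arm_command(targets=[[20,-25,30,0,0,0,85],[50,-60,60,0,0,0.05,85],[80,-100,90,0,0,0.1,85],[110,-140,119,0,0,0.15,85],[135,-175,119,0,0,0.2,85],[165,-210,119,0,0,0.25,85],[195,-250,119,0,0,0.3,85],[225,-285,119,0,0,0.354,85],[255,-325,119,0,0,0.354,85],[285,-365,119,0,0,0.354,85],[315,-400,119,0,0,0.354,85],[345,-440,119,0,0,0.354,85],[364,-463,119,0,0,0.354,85],[364,-463,119,0,0,0.354,85],[364,-463,119,0,0,0.354,85],[364,-463,119,0,0,0.354,85],[364,-463,119,0,0,0.354,85]])

```text
clock: 1.85
position: [499.3, 71.9, 329.9]
ee_rot: [179.9, -0.0, -173.8]
force: [-0.1, 0.8, 0.5]
opening: 0.996
gripper_force: 0.0
```

```bash
python3 - <<'E'
from h import *
import pickle
s=r.state(); im=r.get_image("wrist"); cv2.imwrite("pics/wA.png",im); pickle.dump(cam("wrist",s),open("A.pkl","wb")); print(s["position"],s["ee_rot"],s["clock"],abs(s["dq"]).max())
E
```

```text
[499.26352922  71.85306332 329.88778758] [ 1.79940515e+02 -1.61690777e-02 -1.73821346e+02] 1.85 0.32419623358893696
```

Call:
arm_command(targets=[[0,-40,0,0,0,0,85],[0,-80,0,0,0,0,85],[0,-120,0,0,0,0,85],[0,-150,0,0,0,0,85],[0,-150,0,0,0,0,85],[0,-150,0,0,0,0,85],[0,-150,0,0,0,0,85]])

```text
clock: 2.6
position: [500.2, -77.8, 329.8]
ee_rot: [179.9, 0.0, -173.8]
force: [-0.2, 0.5, 0.1]
opening: 0.993
gripper_force: 0.0
```

```bash
python3 - <<'E'
from h import *
import pickle
s=r.state(); im=r.get_image("wrist"); cv2.imwrite("pics/wB.png",im); pickle.dump(cam("wrist",s),open("B.pkl","wb")); print(s["position"],s["ee_rot"],s["clock"],abs(s["dq"]).max())
E
```

```text
[500.17886389 -77.76197363 329.81385814] [ 1.79921384e+02  7.93567395e-03 -1.73816224e+02] 2.6 0.5731840632220399
```

View pics/wA.png

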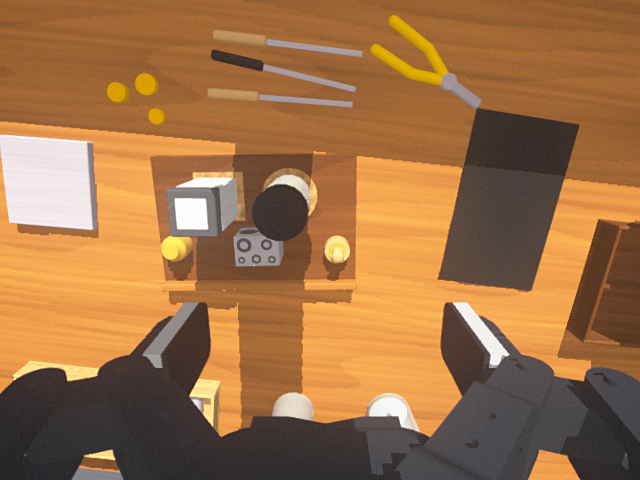

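View pics/wB.png

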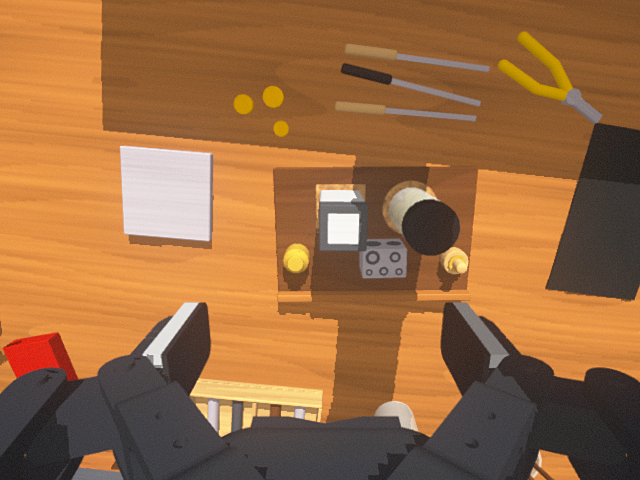

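Both views are clear. In A the tin top is at (195,211), the jar lid (281,209), the block top (260,250), the plate (48,182) and the mat (505,200). In B the tin top is at (343,228), the jar lid (430,228), the block (383,261) and the plate (167,194). I'll enlarge both.

```bash
python3 - <<'E'
import cv2
for n,x,y in[("A",145,150),("B",270,150)]:
    i=cv2.imread(f"pics/w{n}.png")[y:y+150,x:x+200]
    cv2.imwrite(f"pics/w{n}c.png",cv2.resize(i,None,fx=4,fy=4,interpolation=cv2.INTER_CUBIC))
E
```

```text
(no output)
```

View pics/wAc.png

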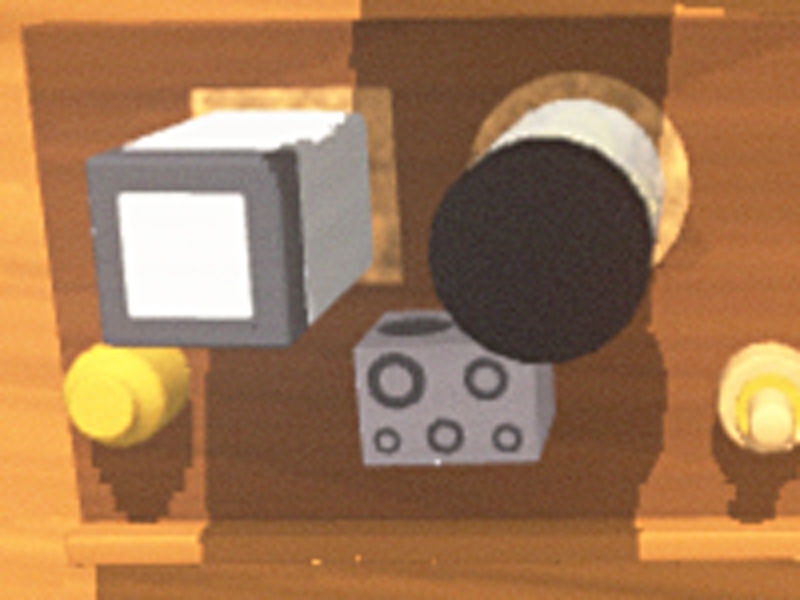

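View pics/wBc.png

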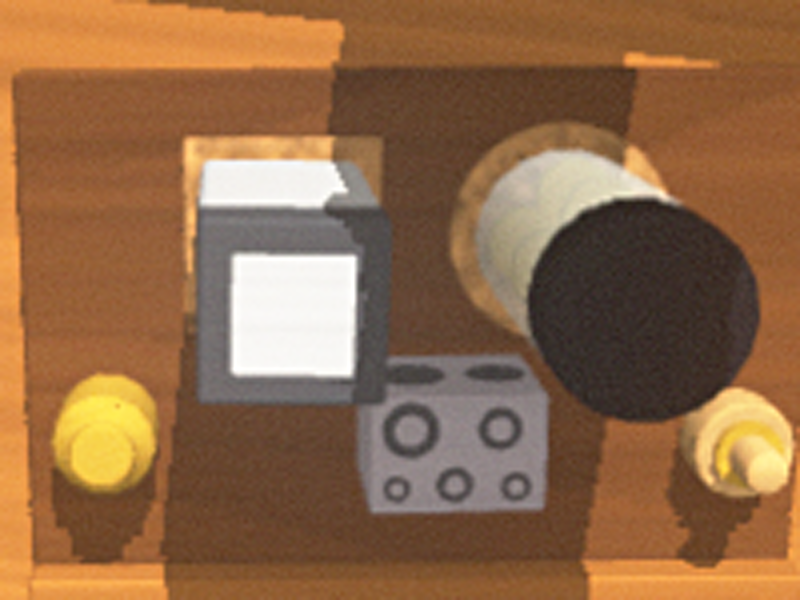

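The crops show the tin label centre at A (187,256) and B (293,315), the lid circles, the block's top corners and the coaster edges. I'll compute positions from these.

```bash
cat > m.py <<'E'
from h import *
import pickle
A=pickle.load(open("A.pkl","rb"));B=pickle.load(open("B.pkl","rb"))
a=lambda u,v:(A,(145+u/4-.4,150+v/4-.4))
b=lambda u,v:(B,(270+u/4-.4,150+v/4-.4))
def pr(n,*cu):
    X,e=tri(*cu); print(n,np.round(X,1),*[list(x) for x in e]); return X
def circ(n,R,pts,z0):
    f=lambda p:[np.hypot(*(onz(c,uv,p[2])[:2]-p[:2]))-R for c,uv in pts]
    s=least_squares(f,[520,0,z0]); g=least_squares(lambda p:f([p[0],p[1],z0]),[520,0])
    print(n,np.round(s.x,1),"rms",np.round(np.std(s.fun),2),"fixz",np.round(g.x,1))
E
python3 - <<'E'
from m import *
for k,(p,q) in enumerate([((118,193),(230,254)),((247,192),(356,253)),((253,318),(356,376)),((127,320),(230,377))]): pr("label",a(*p),b(*q))
pr("tin c",a(187,256),b(293,315))
pr("blkBL",a(365,465),b(372,513));pr("blkBR",a(540,462),b(546,510))
print("blkTL A",onz(*a(357,350),58),"TR B",onz(*b(548,393),58))
pr("csTL",a(192,90),b(184,137));pr("csTR",a(392,90),b(382,137));print("csBR",onz(*a(402,283),15))
circ("cround",34,[a(*p) for p in[(500,105),(530,83),(575,71),(620,80),(660,108),(685,150),(690,190),(680,230)]]+[b(*p) for p in[(452,225),(460,190),(480,160),(510,138),(560,122),(600,128),(640,155),(455,260),(475,300)]],15)
circ("jarlid",27,[a(*p) for p in[(429,248),(655,250),(545,137),(545,363)]]+[b(*p) for p in[(528,305),(760,308),(645,197),(645,423)]],123)
for n,p,q in[("p0",(92,142),(212,153)),("p1",(97,230),(211,241)),("p2",(6,222),(124,233))]:pr(n,(A,p),(B,q))
print("plateB",[np.round(onz(B,p,14)[:2],1) for p in[(121,147),(212,153),(211,241),(124,233)]])
print("mat",[np.round(onz(A,p,3)[:2],1) for p in[(476,108),(578,125),(533,291),(440,279)]])
pr("mat",(A,(476,108)),(B,(596,123)));pr("mat",(A,(440,279)),(B,(546,290)))
print("pot",onz(*a(125,395),40),onz(*b(105,432),40),"cup",onz(*a(770,395),40),onz(*b(740,440),40))
print("rail",onz(*a(70,540),26),onz(*a(640,540),26), "stand",onz(*a(25,25),12),onz(*b(15,72),12))
E
```

```text
label [509.3 -74.3 114.8] [np.float64(-0.0), np.float64(0.1)] [np.float64(0.0), np.float64(-0.1)]
label [506.1 -43.5 112.8] [np.float64(-0.0), np.float64(0.1)] [np.float64(0.0), np.float64(-0.1)]
label [536.3 -39.9 117.1] [np.float64(0.0), np.float64(-0.1)] [np.float64(-0.0), np.float64(0.1)]
label [540.  -71.  117.2] [np.float64(0.0), np.float64(-0.2)] [np.float64(-0.0), np.float64(0.2)]
tin c [523.  -57.2 114.9] [np.float64(0.0), np.float64(-0.0)] [np.float64(-0.0), np.float64(0.0)]
blkBL [594.  -22.5  57.4] [np.float64(-0.0), np.float64(0.0)] [np.float64(0.0), np.float64(-0.0)]
blkBR [587.5  28.4  57.8] [np.float64(-0.0), np.float64(0.0)] [np.float64(0.0), np.float64(-0.0)]
blkTL A [559.17124938 -26.31109686  58.        ] TR B [551.7888682   23.04367828  58.        ]
csTL [495.8 -89.2  13.7] [np.float64(0.0), np.float64(-0.2)] [np.float64(-0.0), np.float64(0.2)]
csTR [489.6 -29.1  11.8] [np.float64(0.0), np.float64(-0.3)] [np.float64(-0.0), np.float64(0.3)]
csBR [548.72114137 -22.31089646  15.        ]
cround [512.6  30.   10.8] rms 0.22 fixz [512.2  29.6]
jarlid [512.1  29.  118.
[... 380 characters left out ...]
), array([ 581.3, -213.6]), array([ 582.6, -324.4])]
mat [array([385.2, 241. ]), array([389.5, 370. ]), array([608. , 367.8]), array([604. , 237.8])]
mat [385.7 239.5   7.2] [np.float64(-0.0), np.float64(0.2)] [np.float64(0.0), np.float64(-0.1)]
mat [607.3 240.4  -4. ] [np.float64(-0.1), np.float64(0.6)] [np.float64(0.0), np.float64(-0.6)]
pot [586.00654521 -99.33417259  40.        ] [ 583.16327367 -103.74862621   40.        ] cup [565.24120117  93.97787897  40.        ] [565.25425311  88.27224731  40.        ]
rail [ 641.34762178 -121.9111591    26.        ] [621.58002109  59.35821316  26.        ] stand [ 481.89250932 -140.63719507   12.        ] [ 481.66262544 -141.89309334   12.        ]
```

The positions come out as follows:

| Thing | x, y (mm) | Yaw |
|---|---|---|
| Jar | 512, 29 | – |
| Tin | 523, −57 | ≈6° |
| Block | 573, 0.6 | ≈7.5° |
| Plate | 528, −270 | – |
| Mat centre | 497, 304 | – |

Triangulated heights agree with the text to within a few mm. Jar first.

Call:
arm_command(targets=[[4,35,-30,0,0,0,76],[8,70,-60,0,0,0,76],[11,105,-90,0,0,0,76],[11,107,-110,0,0,0,76],[11,107,-135,0,0,0,76],[11,107,-160,0,0,0,76],[11,107,-180,0,0,0,76],[11,107,-200,0,0,0,76],[11,107,-215,0,0,0,76],[11,107,-228,0,0,0,76],[11,107,-238,0,0,0,76],[11,107,-238,0,0,0,76],[11,107,-238,0,0,0,76],[11,107,-238,0,0,0,76]])

```text
clock: 4.05
position: [511.8, 27.0, 92.8]
ee_rot: [180.0, 0.1, -174.0]
force: [0.2, -0.9, 0.2]
opening: 0.887
gripper_force: 0.0
```

```bash
python3 - <<'E'
from h import *
i=r.get_image("side")[150:300,240:440]
cv2.imwrite("pics/s1.png",cv2.resize(i,None,fx=4,fy=4,interpolation=cv2.INTER_CUBIC)); s=r.state(); print(s["position"],s["ee_rot"])
E
```

```text
[511.77518394  26.96009378  92.79524472] [ 1.79992650e+02  1.12589239e-01 -1.74026631e+02]
```

View pics/s1.png

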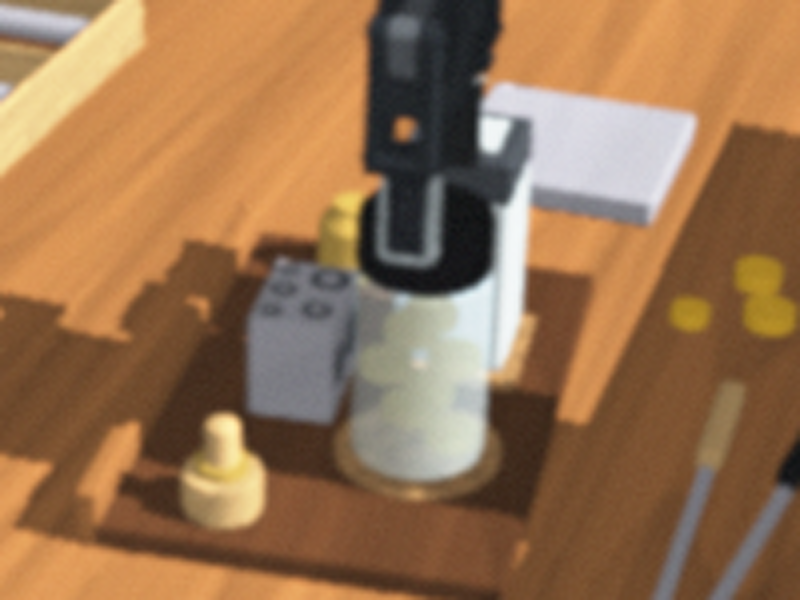

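The fingers straddle the jar, the pad is centred on the lid, and the tin and block are clear. I'll shift 2 mm, close and lift slightly.

Call:
arm_command(targets=[[0,2,0,0,0,0,76],[0,2,0,0,0,0,65],[0,2,0,0,0,0,58],[0,2,0,0,0,0,45],[0,2,0,0,0,0,45],[0,2,0,0,0,0,45],[0,2,0,0,0,0,45],[0,2,0,0,0,0,45],[0,2,0,0,0,0,45],[0,2,5,0,0,0,45],[0,2,15,0,0,0,45],[0,2,15,0,0,0,45],[0,2,15,0,0,0,45]])

```text
clock: 5.4
position: [511.0, 29.0, 107.0]
ee_rot: [180.0, 0.0, -174.0]
force: [1.0, 0.2, -2.0]
opening: 0.59
gripper_force: 62.8
```

Call:
arm_command(targets=[[0,0,25,0,0,0,45],[0,5,50,0,0,0,45],[5,30,65,0,0,0,45],[10,60,70,0,0,0,45],[15,95,70,0,0,0,45],[20,130,70,0,0,0,45],[26,165,70,0,0,0,45],[32,200,60,0,0,0,45],[38,235,45,0,0,0,45],[42,260,30,0,0,0,45],[44,275,15,0,0,0,45],[44,275,5,0,0,0,45],[44,275,-5,0,0,0,45],[44,275,-13,0,0,0,45],[44,275,-18,0,0,0,45],[44,275,-21,0,0,0,45],[44,275,-21,0,0,0,45],[44,275,-21,0,0,0,45]])

```text
clock: 7.2
position: [555.4, 303.9, 86.5]
ee_rot: [180.0, 0.1, -174.0]
force: [1.1, -0.5, -2.8]
opening: 0.593
gripper_force: 63.4
```

Call:
arm_command(targets=[[0,0,-1.5,0,0,0,45],[0,0,-3,0,0,0,45],[0,0,-4.5,0,0,0,45],[0,0,-5.5,0,0,0,45],[0,0,-6,0,0,0,45],[0,0,-6,0,0,0,45],[0,0,-6,0,0,0,45]])

```text
clock: 7.9
position: [555.5, 304.0, 80.9]
ee_rot: [180.0, 0.1, -174.0]
force: [-1.8, -1.4, 4.5]
opening: 0.594
gripper_force: 64.0
```

Contact is felt at +4.5 N. I'll release and go to the tin.

Call:
arm_command(targets=[[0,0,0,0,0,0,58],[0,0,0,0,0,0,66],[0,0,0,0,0,0,76],[0,0,0,0,0,0,76],[0,0,0,0,0,0,76],[0,0,20,0,0,0,76],[0,0,50,0,0,0,76],[0,0,85,0,0,0,76],[0,-20,120,0,0,0,76],[-4,-55,130,0,0,0,76],[-8,-90,130,0,0,0,76],[-12,-130,130,0,0,0,76],[-16,-170,130,0,0,0,76],[-20,-210,130,0,0,0,76],[-24,-250,130,0,0,0,76],[-28,-290,130,0,0,0,76],[-30,-330,125,0,0,0,76],[-32,-355,110,0,0,0,76],[-32,-361,90,0,0,0,76],[-32,-361,70,0,0,0,76]])

```text
clock: 9.9
position: [522.9, -59.8, 149.9]
ee_rot: [-179.9, 0.1, -174.3]
force: [-0.3, 0.3, -0.5]
opening: 0.891
gripper_force: 0.0
```

Call:
arm_command(targets=[[0,0,-20,0,0,0,76],[0,0,-40,0,0,0,76],[0,0,-54,0,0,0,76],[0,0,-62,0,0,0,76],[0,0,-62,0,0,0,76],[0,0,-62,0,0,0,76],[0,0,-62,0,0,0,65],[0,0,-62,0,0,0,55],[0,0,-62,0,0,0,40],[0,0,-62,0,0,0,40],[0,0,-62,0,0,0,40],[0,0,-62,0,0,0,40],[0,0,-62,0,0,0,40],[0,0,-62,0,0,0,40],[0,0,-57,0,0,0,40],[0,0,-47,0,0,0,40],[0,0,-47,0,0,0,40],[0,0,-47,0,0,0,40]])

```text
clock: 11.7
position: [523.1, -56.9, 103.1]
ee_rot: [180.0, 0.0, -174.0]
force: [-0.9, 0.3, -2.2]
opening: 0.525
gripper_force: 61.5
```

Call:
arm_command(targets=[[0,0,25,0,0,0,40],[0,5,50,0,0,0,40],[-8,30,70,0,0,0,40],[-16,60,80,0,0,0,40],[-24,95,80,0,0,0,40],[-32,130,80,0,0,0,40],[-40,165,80,0,0,0,40],[-48,200,80,0,0,0,40],[-56,235,80,0,0,0,40],[-64,270,70,0,0,0,40],[-72,305,55,0,0,0,40],[-80,340,40,0,0,0,40],[-83,358,25,0,0,0,40],[-83,361,10,0,0,0,40],[-83,361,-3,0,0,0,40],[-83,361,-13,0,0,0,40],[-83,361,-19,0,0,0,40],[-83,361,-21,0,0,0,40],[-83,361,-21,0,0,0,40],[-83,361,-21,0,0,0,40]])

```text
clock: 13.7
position: [440.6, 304.0, 82.6]
ee_rot: [180.0, 0.1, -174.1]
force: [-0.4, -1.0, -1.7]
opening: 0.531
gripper_force: 62.1
```

Call:
arm_command(targets=[[0,0,-1.5,0,0,0,40],[0,0,-3,0,0,0,40],[0,0,-4.5,0,0,0,40],[0,0,-5.5,0,0,0,40],[0,0,-6,0,0,0,40],[0,0,-6,0,0,0,40],[0,0,-6,0,0,0,40]])

```text
clock: 14.4
position: [440.5, 304.1, 77.3]
ee_rot: [180.0, 0.1, -174.0]
force: [-1.6, -1.6, 6.2]
opening: 0.531
gripper_force: 63.1
```

Call:
arm_command(targets=[[0,0,0,0,0,0,55],[0,0,0,0,0,0,65],[0,0,0,0,0,0,76],[0,0,0,0,0,0,85],[0,0,0,0,0,0,85],[0,0,20,0,0,0,85],[0,0,50,0,0,0,85],[2,-10,85,0,0,0,85],[6,-45,120,0,0,0,85],[12,-90,150,0,0,0,85],[20,-135,170,0,0,0,85],[28,-180,184,0,0,0,85],[35,-225,184,0,0,0,85],[42,-270,184,0,0,0,85],[49,-315,184,0,0,0,85],[55,-360,184,0,0,0,85],[60,-400,184,0,0,0,85],[60,-414,184,0,0,0,85],[60,-414,184,0,0,0,85],[60,-414,184,0,0,0,85]])

```text
clock: 16.4
position: [500.0, -108.9, 259.7]
ee_rot: [179.9, -0.0, -174.0]
force: [0.0, 0.7, -0.2]
opening: 0.995
gripper_force: 0.0
```

Call:
arm_command(targets=[[0,0,0,0,0,0,85],[0,0,0,0,0,0,85],[0,0,0,0,0,0,85],[0,0,0,0,0,0,85],[0,0,0,0,0,0,85]])

```text
clock: 16.9
position: [500.0, -109.7, 259.9]
ee_rot: [180.0, 0.0, -174.0]
force: [-0.5, -0.6, -0.4]
opening: 0.995
gripper_force: 0.0
```

```bash
python3 - <<'E'
from h import *
import pickle
s=r.state(); im=r.get_image("wrist"); cv2.imwrite("pics/wC.png",im); pickle.dump(cam("wrist",s),open("C.pkl","wb")); print(s["position"],s["ee_rot"],s["clock"])
i=im[100:400,80:480]
cv2.imwrite("pics/wCc.png",cv2.resize(i,None,fx=2,fy=2,interpolation=cv2.INTER_CUBIC))
E
```

```text
[ 499.95973874 -109.67054718  259.92769403] [ 1.79991233e+02  2.59411527e-03 -1.73986603e+02] 16.9
```

View pics/wCc.png

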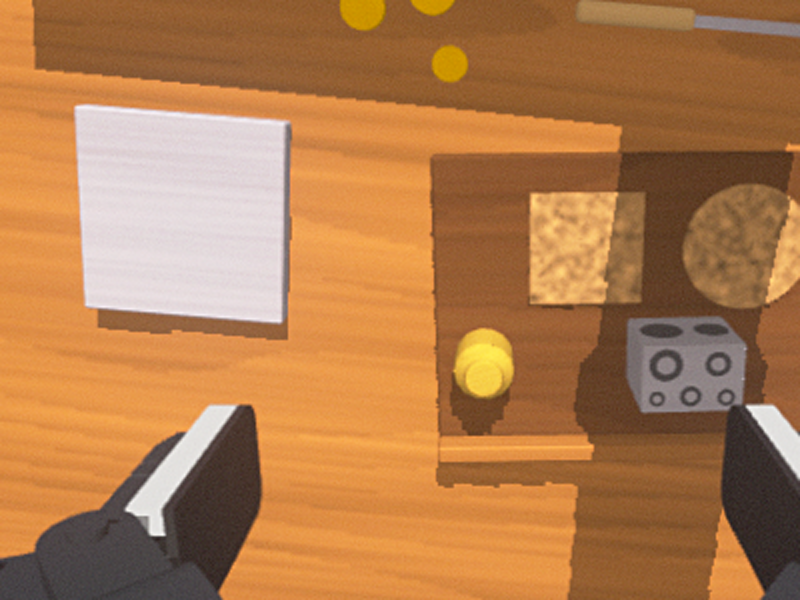

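The coasters are clear: square at crop (587,248), round at (747,245). The block top's far edge runs (645,411)–(740,411) and the plate is at crop (181,216). I'll refine the positions.

```bash
python3 - <<'E'
from m import *
C=pickle.load(open("C.pkl","rb")); c=lambda u,v:(C,(80+u/2-.25,100+v/2-.25))
P=[onz(*c(*p),14)[:2] for p in[(77,108),(285,126),(279,323),(85,307)]];print("plate",np.round(P,1),np.mean(P,0))
P=[onz(*c(*p),15)[:2] for p in[(530,192),(646,193),(641,304),(529,302)]];print("csq",np.round(P,1),np.mean(P,0))
P=[onz(*c(*p),58)[:2] for p in[(637,351),(745,348),(740,411),(645,411)]];print("blk",np.round(P,1),np.mean(P,0))
circ("cr",34,[c(*p) for p in[(683,245),(745,183),(700,203),(745,308),(700,290)]],15)
pr("csTL",a(192,90),b(184,137),c(530,192));pr("csTR",a(392,90),b(382,137),c(646,193))
pr("plate",(B,(121.5,148)),c(77,108));pr("plate",(B,(124.5,232)),c(85,307))
pr("blkBL",a(365,465),b(372,513),c(645,411));pr("blkBR",a(540,462),b(546,510),c(740,411))
E
```

```text
plate [[ 475.8 -325.4]
 [ 474.3 -218.1]
 [ 581.2 -217.6]
 [ 583.3 -324.7]] [ 528.65463458 -271.47407386]
csq [[495.1 -89.3]
 [489.2 -29. ]
 [549.5 -22.2]
 [554.7 -82.8]] [522.12554164 -55.83400585]
blk [[561.4 -30.3]
 [554.3  22.8]
 [588.1  26.8]
 [592.9 -21.3]] [ 5.74178632e+02 -5.05705236e-01]
cr [510.6  27.3  19.9] rms 0.55 fixz [511.6  28.6]
csTL [495.6 -89.2  13.5] [np.float64(0.0), np.float64(-0.3)] [np.float64(-0.0), np.float64(0.1)] [np.float64(-0.0), np.float64(0.3)]
csTR [489.4 -28.9  13.4] [np.float64(-0.1), np.float64(-0.3)] [np.float64(0.3), np.float64(0.3)] [np.float64(-0.3), np.float64(-0.0)]
plate [ 479.9 -343.   -21.6] [np.float64(-0.5), np.float64(-0.3)] [np.float64(0.5), np.float64(0.4)]
plate [ 570.3 -306.5   49.1] [np.float64(-0.3), np.float64(-0.0)] [np.float64(0.3), np.float64(0.0)]
blkBL [592.9 -22.2  59.5] [np.float64(-0.0), np.float64(-0.3)] [np.float64(0.6), np.float64(-0.2)] [np.float64(-0.6), np.float64(0.5)]
blkBR [588.5  28.3  55.6] [np.float64(0.1), np.float64(0.3)] [np.float64(-0.6), np.float64(0.1)] [np.float64(0.6), np.float64(-0.5)]
```

Call:
arm_command(targets=[[20,30,-25,0,0,0.02,78],[40,65,-55,0,0,0.02,78],[60,95,-85,0,0,0.02,78],[73,111,-115,0,0,0.02,78],[73,111,-145,0,0,0.02,78],[73,111,-170,0,0,0.02,78],[73,111,-190,0,0,0.02,78],[73,111,-205,0,0,0.02,78],[73,111,-215,0,0,0.02,78],[73,111,-220,0,0,0.02,78],[73,111,-220,0,0,0.02,78],[73,111,-220,0,0,0.02,78],[73,111,-220,0,0,0.02,78]])

```text
clock: 18.25
position: [573.8, 0.9, 40.9]
ee_rot: [-180.0, 0.1, -172.9]
force: [-0.9, 0.4, 1.1]
opening: 0.914
gripper_force: 0.0
```

Call:
arm_command(targets=[[0,0,0,0,0,0,68],[0,0,0,0,0,0,58],[0,0,0,0,0,0,45],[0,0,0,0,0,0,45],[0,0,0,0,0,0,45],[0,0,0,0,0,0,45],[0,0,0,0,0,0,45],[0,0,0,0,0,0,45],[0,0,5,0,0,0,45],[0,0,15,0,0,0,45],[0,0,15,0,0,0,45],[0,0,15,0,0,0,45],[0,0,15,0,0,0,45]])

```text
clock: 19.55
position: [572.8, 1.0, 54.9]
ee_rot: [180.0, -0.0, -172.9]
force: [0.2, 0.2, 0.1]
opening: 0.527
gripper_force: 0.0
```

The fingers closed to 45 mm with no force, so the grasp missed. Looking.

```bash
python3 - <<'E'
from h import *
i=[r.get_image(n) for n in("scene","side")]
i=[i[0][140:290,210:410],i[1][150:300,220:420]]
cv2.imwrite("pics/s2.png",np.hstack([cv2.resize(x,(400,300),interpolation=cv2.INTER_CUBIC) for x in i]));print(r.state()["opening"],r.state()["gripper_force"])
E
```

```text
0.5342327946703783 0.0
```

View pics/s2.png

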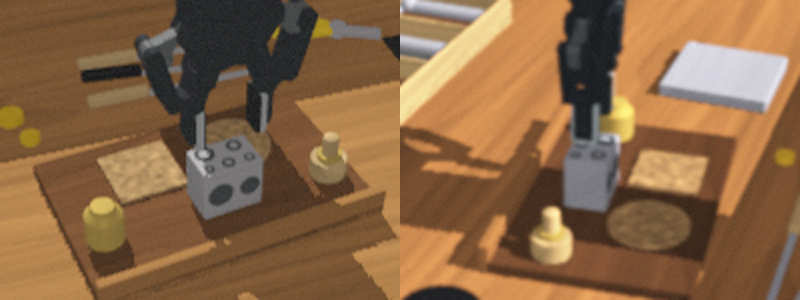

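```bash
python3 - <<'E'
from h import *
a=cam("scene");b=cam("side")
X=np.array([573,.6,12]);y=np.radians(7);R=np.array([[np.cos(y),-np.sin(y),0],[np.sin(y),np.cos(y),0],[0,0,1]])
for n,l in [("top+x-y",(18,-26,46)),("top+x+y",(18,26,46)),("top-x-y",(-18,-26,46)),("top-x+y",(-18,26,46)),("bot+x-y",(18,-26,0)),("bot+x+y",(18,26,0)),("bot-x+y",(-18,26,0)),("tip-y",(0,-23,24)),("tip+y",(0,23,24))]:
    p=X+R@l; print(n,np.round((proj(a,p)-[210,140])*2),np.round((proj(b,p)-[220,150])*2))
print(r.state()["position"])
E
```

```text
top+x-y [207. 177.] [179. 129.]
top+x+y [266. 158.] [163. 159.]
top-x-y [188. 150.] [220. 134.]
top-x+y [245. 133.] [206. 165.]
bot+x-y [207. 219.] [179. 175.]
bot+x+y [264. 200.] [163. 206.]
bot-x+y [244. 174.] [205. 212.]
tip-y [201. 183.] [198. 156.]
tip+y [251. 167.] [185. 183.]
[572.68301618   1.04583801  54.6590272 ]
```

```bash
python3 - <<'E'
from h import *
i=r.get_image("side")[190:265,270:370]
cv2.imwrite("pics/s3.png",cv2.resize(i,(800,600),interpolation=cv2.INTER_CUBIC))
j=r.get_image("scene")[180:255,290:390]
cv2.imwrite("pics/s3.png",np.hstack([cv2.resize(x,(400,300),interpolation=cv2.INTER_CUBIC) for x in(j,i)]))
E
```

```text
(no output)
```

View pics/s3.png

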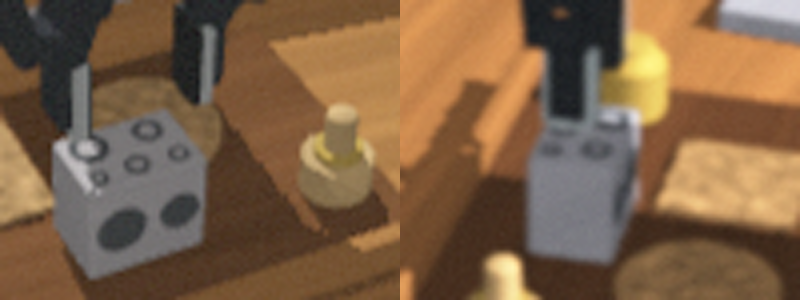

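```bash
python3 - <<'E'
from h import *
a=cam("scene");b=cam("side")
print(tri((a,(341.5,205)),(b,(311.5,221))))
for p in[(565,28,36),(572,28,45),(572,28,55),(572,28,65)]: print(p,np.round((proj(a,p)-[290,180])*4),np.round((proj(b,p)-[270,190])*4)+[400,0])
q=lambda u,v:(a,(290+u/4,180+v/4)); w=lambda u,v:(b,(270+(u-400)/4,190+v/4))
print("blk +x+y top",tri(q(207,160),w(528,165)))
print("blk -x+y top",onz(*w(615,170),58),"+x+y",onz(*w(528,165),58),onz(*q(207,160),58),"+x-y",onz(*q(95,195),58))
print("bottoms +x+y",onz(*w(530,250),12),onz(*q(203,243),12),"+x-y",onz(*q(92,275),12),"-x+y",onz(*w(612,260),12))
print(r.state()["clock"],r.state()["force"])
E
```

```text
(array([571.95865087,  29.66443259,  76.35283999]), [array([-0.9, -0.8]), array([-1. ,  0.7])])
(565, 28, 36) [189. 163.] [579. 214.]
(572, 28, 45) [196. 157.] [563. 192.]
(572, 28, 55) [196. 139.] [563. 171.]
(572, 28, 65) [197. 120.] [563. 149.]
blk +x+y top (array([586.55826489,  27.73176963,  54.84928247]), [array([0.4, 0.4]), array([ 0.5, -0.3])])
blk -x+y top [550.85003147  24.54622805  58.        ] +x+y [584.94538788  33.85651536  58.        ] [588.82954476  25.97493257  58.        ] +x-y [594.49548997 -22.6842993   58.        ]
bottoms +x+y [587.13882512  26.25102168  12.        ] [588.31757681  26.42796201  12.        ] +x-y [591.67069201 -23.0577138   12.        ] -x+y [552.62028033  20.83917457  12.        ]
19.75 [-0.28443659 -0.9179683  -0.00623394]
```

The fingertips triangulate to z≈74 with the TCP at 55. The wrist view confirms it: the open tips sit about 30 mm behind the stated TCP, not ahead of it. The fingers closed above the block, which hasn't moved. I'll reopen and go about 35 mm lower than the nominal grasp.

Call:
arm_command(targets=[[0,0,0,0,0,0,60],[0,0,0,0,0,0,78],[0,0,0,0,0,0,78],[0,0,0,0,0,0,78],[0,0,0,0,0,0,78],[0,0,-8,0,0,0,78],[0,0,-16,0,0,0,78],[0,0,-24,0,0,0,78],[0,0,-31,0,0,0,78],[0,0,-37,0,0,0,78],[0,0,-42,0,0,0,78],[0,0,-46,0,0,0,78],[0,0,-48,0,0,0,78],[0,0,-48,0,0,0,78],[0,0,-48,0,0,0,78]])

```text
clock: 21.25
position: [573.2, 0.9, 7.1]
ee_rot: [-180.0, 0.0, -172.9]
force: [-0.2, 0.0, -0.3]
opening: 0.913
gripper_force: 0.0
```

Call:
arm_command(targets=[[0,0,0,0,0,0,68],[0,0,0,0,0,0,58],[0,0,0,0,0,0,40],[0,0,0,0,0,0,40],[0,0,0,0,0,0,40],[0,0,0,0,0,0,40],[0,0,0,0,0,0,40],[0,0,0,0,0,0,40]])

```text
clock: 22.05
position: [573.6, 0.4, 7.5]
ee_rot: [-180.0, 0.1, -172.9]
force: [0.1, -2.0, 5.6]
opening: 0.594
gripper_force: 65.3
```

Gripped. Lift and carry to the plate.

Call:
arm_command(targets=[[0,0,4,0,0,0,40],[0,0,12,0,0,0,40],[0,0,25,0,0,0,40],[0,0,45,0,0,0,40],[0,0,65,0,0,0,40],[0,0,80,0,0,0,40],[0,0,80,0,0,0,40]])

```text
clock: 22.75
position: [575.0, 0.9, 89.7]
ee_rot: [-180.0, 0.3, -172.9]
force: [0.3, -0.5, -5.5]
opening: 0.598
gripper_force: 64.4
```

Call:
arm_command(targets=[[-5,-20,5,0,0,-0.02,40],[-10,-50,10,0,0,-0.04,40],[-16,-85,10,0,0,-0.06,40],[-22,-120,10,0,0,-0.08,40],[-28,-155,10,0,0,-0.1,40],[-34,-190,10,0,0,-0.11,40],[-40,-225,0,0,0,-0.11,40],[-44,-255,-15,0,0,-0.11,40],[-44.5,-272,-30,0,0,-0.11,40],[-44.5,-272,-45,0,0,-0.11,40],[-44.5,-272,-57,0,0,-0.11,40],[-44.5,-272,-66,0,0,-0.11,40],[-44.5,-272,-71,0,0,-0.11,40],[-44.5,-272,-72,0,0,-0.11,40],[-44.5,-272,-72,0,0,-0.11,40],[-44.5,-272,-72,0,0,-0.11,40]])

```text
clock: 24.35
position: [529.2, -271.1, 15.7]
ee_rot: [-180.0, 0.1, -179.2]
force: [0.5, 0.0, -5.8]
opening: 0.597
gripper_force: 64.4
```

Call:
arm_command(targets=[[0,0,-1.5,0,0,0,40],[0,0,-3,0,0,0,40],[0,0,-4.5,0,0,0,40],[0,0,-5.2,0,0,0,40],[0,0,-5.8,0,0,0,40],[0,0,-5.8,0,0,0,40],[0,0,-5.8,0,0,0,40]])

```text
clock: 25.05
position: [528.3, -270.9, 9.6]
ee_rot: [180.0, -0.0, -179.2]
force: [-2.3, 1.6, 0.0]
opening: 0.599
gripper_force: 65.1
```

Call:
arm_command(targets=[[0,0,-0.6,0,0,0,40],[0,0,-0.6,0,0,0,55],[0,0,-0.6,0,0,0,64],[0,0,-0.6,0,0,0,78],[0,0,-0.6,0,0,0,78],[0,0,-0.6,0,0,0,78],[0,0,10,0,0,0,78],[0,0,30,0,0,0,78],[0,0,60,0,0,0,78],[0,0,100,0,0,0,78],[0,20,140,0,0,0.03,78],[-5,60,180,0,0,0.06,78],[-15,100,220,0,0,0.09,78],[-25,140,251,0,0,0.09,78],[-28,161,251,0,0,0.09,78],[-28,161,251,0,0,0.09,78],[-28,161,251,0,0,0.09,78],[-28,161,251,0,0,0.09,78],[-28,161,251,0,0,0.09,78]])

```text
clock: 26.95
position: [499.9, -111.9, 259.6]
ee_rot: [-180.0, -0.1, -174.2]
force: [-0.7, -0.3, -0.4]
opening: 0.91
gripper_force: 0.0
```

```bash
python3 - <<'E'
from h import *
import pickle
s=r.state(); im=r.get_image("wrist"); pickle.dump(cam("wrist",s),open("D.pkl","wb")); print(s["position"],s["ee_rot"],s["clock"])
i=cv2.resize(im[140:290,90:250],(480,450),interpolation=cv2.INTER_CUBIC)
j=cv2.resize(r.get_image("side")[290:460,170:400],(320,237)); k=cv2.resize(r.get_image("scene")[130:230,390:520],(277,213))
o=np.zeros((450,800,3),np.uint8); o[:,:480]=i; o[:237,480:]=j; o[237:,480:757]=k
cv2.imwrite("pics/d.png",o)
E
```

```text
[ 499.86850967 -111.85851426  259.6199761 ] [-1.79959360e+02 -7.32331265e-02 -1.74213742e+02] 26.95
```

View pics/d.png

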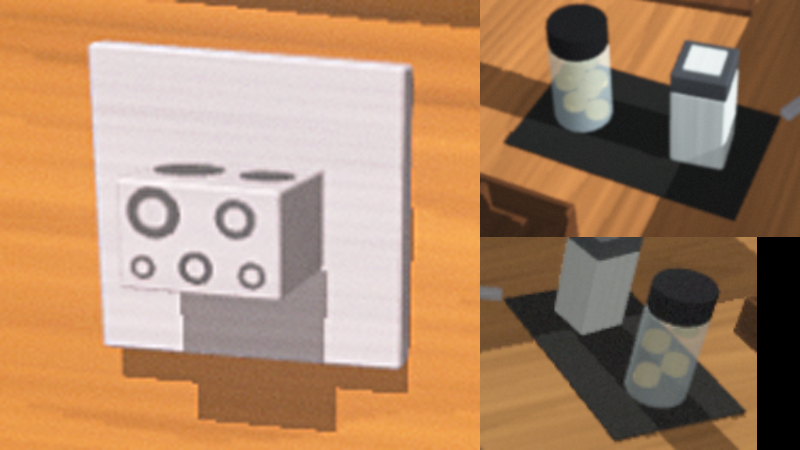

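The block stands upright near the plate's middle, and the jar and tin stand upright on the mat. Checking how well the block is centred.

```bash
python3 - <<'E'
from m import *
C=pickle.load(open("D.pkl","rb")); c=lambda u,v:(C,(90+u/3-.3,140+v/3-.3))
for n,z,L in[("plate",14,[(90,44),(407,66),(402,366),(105,345)]),("blk",60,[(117,180),(282,193),(278,299),(122,285)])]:
    P=[onz(*c(*p),z)[:2] for p in L];print(n,np.round(P,1),np.mean(P,0))
E
```

```text
plate [[ 475.  -326.3]
 [ 472.1 -217.2]
 [ 580.3 -215.4]
 [ 583.4 -324.7]] [ 527.70331956 -270.90412567]
blk [[ 511.4 -295.7]
 [ 510.5 -243.8]
 [ 545.1 -244.9]
 [ 545.5 -295.2]] [ 528.09672497 -269.90282148]
```

The block is centred to within 1 mm. Fetch the jar.

Call:
arm_command(targets=[[6,45,-10,0,0,0,76],[12,90,-20,0,0,0,76],[18,135,-30,0,0,0,76],[24,180,-40,0,0,0,76],[30,225,-50,0,0,0,76],[36,270,-60,0,0,0,76],[42,315,-60,0,0,0,76],[48,360,-60,0,0,0,76],[53,400,-60,0,0,0,76],[54.5,414,-70,0,0,0,76],[54.5,414,-85,0,0,0,76],[54.5,414,-105,0,0,0,76],[54.5,414,-130,0,0,0,76],[54.5,414,-150,0,0,0,76],[54.5,414,-167,0,0,0,76],[54.5,414,-177,0,0,0,76],[54.5,414,-180,0,0,0,76],[54.5,414,-180,0,0,0,76],[54.5,414,-180,0,0,0,76]])

```text
clock: 29.0
position: [555.8, 304.0, 81.1]
ee_rot: [180.0, 0.1, -174.0]
force: [-0.1, -0.5, 0.8]
opening: 0.891
gripper_force: 0.0
```

Call:
arm_command(targets=[[0,0,0,0,0,0,65],[0,0,0,0,0,0,58],[0,0,0,0,0,0,45],[0,0,0,0,0,0,45],[0,0,0,0,0,0,45],[0,0,0,0,0,0,45],[0,0,0,0,0,0,45],[0,0,0,0,0,0,45],[0,0,5,0,0,0,45],[0,0,15,0,0,0,45],[0,0,30,0,0,0,45],[0,0,50,0,0,0,45],[0,0,70,0,0,0,45],[0,0,80,0,0,0,45],[0,0,80,0,0,0,45]])

```text
clock: 30.5
position: [555.8, 304.4, 161.7]
ee_rot: [179.9, 0.2, -174.0]
force: [-0.3, -0.1, -1.5]
opening: 0.596
gripper_force: 62.8
```

Call:
arm_command(targets=[[-4,-25,5,0,0,0,45],[-10,-60,5,0,0,0,45],[-16,-95,5,0,0,0,45],[-22,-130,5,0,0,0,45],[-27,-165,5,0,0,0,45],[-32,-200,5,0,0,0,45],[-37,-235,5,0,0,0,45],[-41,-260,0,0,0,0,45],[-43.6,-274.8,-10,0,0,0,45],[-43.6,-274.8,-25,0,0,0,45],[-43.6,-274.8,-40,0,0,0,45],[-43.6,-274.8,-52,0,0,0,45],[-43.6,-274.8,-59,0,0,0,45],[-43.6,-274.8,-62,0,0,0,45],[-43.6,-274.8,-62,0,0,0,45],[-43.6,-274.8,-62,0,0,0,45],[-43.6,-274.8,-62,0,0,0,45]])

```text
clock: 32.2
position: [512.0, 29.2, 98.8]
ee_rot: [180.0, 0.1, -174.0]
force: [-0.2, 0.7, -2.6]
opening: 0.598
gripper_force: 62.9
```

Call:
arm_command(targets=[[0,0,-1.5,0,0,0,45],[0,0,-3,0,0,0,45],[0,0,-4.5,0,0,0,45],[0,0,-5.5,0,0,0,45],[0,0,-6,0,0,0,45],[0,0,-6,0,0,0,45],[0,0,-6,0,0,0,45]])

```text
clock: 32.9
position: [512.3, 29.2, 93.6]
ee_rot: [180.0, 0.1, -174.0]
force: [-1.9, 0.0, 5.8]
opening: 0.593
gripper_force: 63.8
```

Contact again. Release and fetch the tin.

Call:
arm_command(targets=[[0,0,0,0,0,0,58],[0,0,0,0,0,0,66],[0,0,0,0,0,0,76],[0,0,0,0,0,0,76],[0,0,0,0,0,0,76],[0,0,15,0,0,0,76],[0,0,45,0,0,0,76],[0,0,80,0,0,0,76],[-5,20,100,0,0,0,76],[-15,60,105,0,0,0,76],[-26,100,105,0,0,0,76],[-36,140,105,0,0,0,76],[-46,180,105,0,0,0,76],[-56,220,105,0,0,0,76],[-66,255,100,0,0,0,76],[-71.4,274.8,85,0,0,0,76],[-71.4,274.8,65,0,0,0,76],[-71.4,274.8,45,0,0,0,76],[-71.4,274.8,25,0,0,0,76],[-71.4,274.8,5,0,0,0,76]])

```text
clock: 34.9
position: [439.9, 304.0, 96.2]
ee_rot: [-180.0, 0.0, -174.0]
force: [0.2, -1.0, 0.4]
opening: 0.889
gripper_force: 0.0
```

Call:
arm_command(targets=[[0,0,-12,0,0,0,76],[0,0,-20,0,0,0,76],[0,0,-21,0,0,0,76],[0,0,-21,0,0,0,76],[0,0,-21,0,0,0,65],[0,0,-21,0,0,0,55],[0,0,-21,0,0,0,40],[0,0,-21,0,0,0,40],[0,0,-21,0,0,0,40],[0,0,-21,0,0,0,40],[0,0,-21,0,0,0,40],[0,0,-21,0,0,0,40],[0,0,-16,0,0,0,40],[0,0,-5,0,0,0,40],[0,0,15,0,0,0,40],[0,0,40,0,0,0,40],[0,0,60,0,0,0,40],[0,0,70,0,0,0,40],[0,0,70,0,0,0,40]])

```text
clock: 36.8
position: [440.9, 304.6, 168.7]
ee_rot: [179.9, 0.2, -174.0]
force: [0.5, 0.5, -2.0]
opening: 0.527
gripper_force: 61.6
```

Call:
arm_command(targets=[[0,-10,25,0,0,0,40],[0,-35,50,0,0,0,40],[3,-70,60,0,0,0,40],[6,-110,60,0,0,0,40],[9,-150,60,0,0,0,40],[12,-190,60,0,0,0,40],[15,-230,60,0,0,0,40],[20,-270,60,0,0,0,40],[30,-310,60,0,0,0,40],[50,-345,60,0,0,0,40],[75,-359.7,55,0,0,0,40],[82.2,-359.7,35,0,0,0,40],[82.2,-359.7,10,0,0,0,40],[82.2,-359.7,-15,0,0,0,40],[82.2,-359.7,-40,0,0,0,40],[82.2,-359.7,-58,0,0,0,40],[82.2,-359.7,-69,0,0,0,40],[82.2,-359.7,-73,0,0,0,40],[82.2,-359.7,-73,0,0,0,40],[82.2,-359.7,-73,0,0,0,40]])

```text
clock: 38.8
position: [522.9, -55.9, 94.9]
ee_rot: [-180.0, 0.1, -174.0]
force: [-0.3, -0.7, -1.5]
opening: 0.526
gripper_force: 62.0
```

Call:
arm_command(targets=[[0,0,-1.5,0,0,0,40],[0,0,-3,0,0,0,40],[0,0,-4.5,0,0,0,40],[0,0,-5.5,0,0,0,40],[0,0,-6,0,0,0,40],[0,0,-6,0,0,0,40],[0,0,-6,0,0,0,40]])

```text
clock: 39.5
position: [522.9, -56.0, 89.5]
ee_rot: [180.0, 0.1, -174.0]
force: [-1.6, -0.5, 5.8]
opening: 0.532
gripper_force: 63.1
```

Contact. Release, rise and look.

Call:
arm_command(targets=[[0,0,0,0,0,0,52],[0,0,0,0,0,0,58],[0,0,0,0,0,0,65],[0,0,0,0,0,0,65],[0,0,0,0,0,0,65],[0,0,10,0,0,0,65],[0,0,30,0,0,0,65],[0,0,60,0,0,0,65],[0,0,95,0,0,0,85],[-5,0,130,0,0,0,85],[-10,15,170,0,0,0,85],[-15,30,210,0,0,0,85],[-20,35,240,0,0,0,85],[-20,35,240,0,0,0,85],[-20,35,240,0,0,0,85],[-20,35,240,0,0,0,85],[-20,35,240,0,0,0,85],[-20,35,240,0,0,0,85]])

```text
clock: 41.3
position: [501.6, -21.0, 327.0]
ee_rot: [-180.0, -0.1, -174.1]
force: [-0.7, 0.2, 0.1]
opening: 0.992
gripper_force: 0.0
```

```bash
python3 - <<'E'
from h import *
import pickle
s=r.state(); im=r.get_image("wrist"); pickle.dump(cam("wrist",s),open("E.pkl","wb")); print(s["position"],s["ee_rot"],s["clock"])
i=im[130:300,205:435]; i=cv2.resize(i,(690,510),interpolation=cv2.INTER_CUBIC)
cv2.imwrite("pics/e.png",i)
j=r.get_image("scene")[130:300,100:400]; k=r.get_image("side")[150:310,240:440]
cv2.imwrite("pics/f.png",np.hstack([cv2.resize(j,(450,255)),cv2.resize(k,(319,255))]))
E
```

```text
[501.59972829 -21.01269485 326.99748471] [-1.79993975e+02 -1.35454101e-01 -1.74069572e+02] 41.3
```

View pics/e.png

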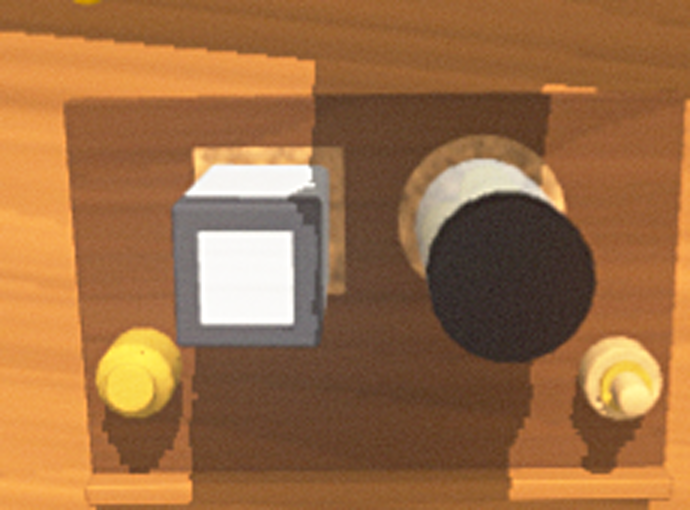

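View pics/f.png

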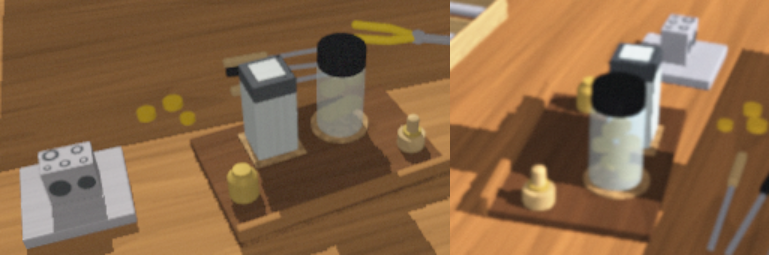

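```bash
python3 - <<'E'
from m import *
C=pickle.load(open("E.pkl","rb")); c=lambda u,v:(C,(205+u/3-.3,130+v/3-.3))
P=[onz(*c(*p),117)[:2] for p in[(197,231),(293,230),(295,324),(200,326)]];print("label",np.round(P,1),np.mean(P,0))
circ("jar",27,[c(*p) for p in[(427,277),(595,277),(511,192),(511,361)]],123)
circ("cr",34,[c(*p) for p in[(398,210),(410,170),(430,150),(480,135),(530,148),(560,185),(566,210)]],15)
print(np.round([onz(*c(*p),15)[:2] for p in[(193,147),(343,147),(345,294)]],1))
E
```

```text
label [[508.7 -73. ]
 [505.2 -42.4]
 [536.2 -39. ]
 [540.1 -69.9]] [522.5295216  -56.08053701]
jar [440.2 -54.2 489.9] rms 0.0 fixz [512.4  28.3]
cr [511.   28.3  22.7] rms 0.45 fixz [511.5  29.2]
[[495.2 -89.2]
 [489.1 -29.4]
 [549.2 -22.6]]
```

The jar and tin stand upright on their coasters, about 1 mm off centre at most. The block is on the plate, and the pot and ring cup are in place. Handing in.

```bash
python3 -c "
from plant import r
print(r.close_job())"
```

```text
the job is handed in; nothing more can be done
None
```

The job is handed in: the doming block stands upright in the middle of the plate, and the jar and tin are back in the middle of their coasters, each within about 1 mm; the brass pot and ring cup were not touched, and the one missed grasp on the block moved nothing.

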